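Toy fish halves: jig, dowels, hold for gluing

ROBOT

A 7-joint arm with a two-finger parallel gripper is mounted at the origin on the work surface. World frame = base frame: x ahead of the robot, y to its left, z up, the work surface at z = 0. Lengths are in m, angles in rad, forces in N, time in s.
With the tool pointing down it reaches from about 0.425 to 0.825 m from the base axis. Payload 3.6 kg.
Tool frame: the origin (TCP) lies where the fingers leave the gripper's body, on its centre line; the fingertips stand 73 mm ahead of it and the grasp point (between the pads) lies 54 mm ahead of it; z points along the fingers, y is the line along which they close (so a half turn about z gives the same grasp; the last joint's range is limited). The gripper opens to 85 mm and grips with 20 to 120 N. Pads are 22 mm wide; open, the fingers measure 114 mm over their backs; the gripper's body (76 mm by 85 mm) begins 54 mm behind the grasp point. The pads swing forward as they close: fully open they stand 13 mm farther back than shut.
Start: joints at [1.238, 0.615, -0.013, 1.423, 0.008, 1.103, -0.04], TCP at [0.196, -0.62, 0.304] pointing down, gripper open.
Joint ranges: [-3.12, 3.12], [-0.3, 2.06], [-1.34, 1.32], [0.26, 2.42], [-1.36, 4.5], [0.01, 1.98], [-2.84, 2.84]. Speed limits (rad/s): [2.79, 2.79, 3.14, 3.14, 3.14, 3.14, 3.14].

INTERFACE

Orientations are given as a unit quaternion [x, y, z, w].
In Python, from station import arm, snapshot, camera_info, ticket gives the robot as it stands. Calls block until the motion is done:
- arm.movep(position, orientation): joint-space move of the TCP to a pose.
- arm.line_to(position, velocity=0.15, ori=None): straight line of the TCP; ori=None keeps the orientation; velocity is the mean speed in m/s.
- arm.move_j(angles): joint-space move.
- arm.move_gripper(opening, effort=None): opening from 0.0 (shut) to 1.0 (fully open); effort is the grip in N (None keeps the last); returns when the fingers have stopped.
- arm.pause(seconds).
- arm.ik(position, orientation): joint angles nearest the present ones, or None.
- snapshot(name): name is "scene" or "side" or "wrist"; returns the picture (400x640x3 uint8, blue, green, red); there is no depth.
- camera_info(name): a dict with "fx", "fy", "cx", "cy" (pixels), "R" (3x3) and "t" (3): a world point X has camera coordinates R X + t; the wrist camera has in their place "T_tool_cam" (4x4, takes a point from camera to tool coordinates, whose origin is the TCP and whose axes are the flange's). Camera axes: x right, y down, z forward; pixel columns grow to the right and rows downward; lengths in m; the calibration is good to about 2 mm. A picture is of the moment at which its call begins: read the wrist's pose just before it. camera_info takes no time and is no camera call.
A pose or a line that the arm cannot do raises arm.MotionError and nothing moves.
- ticket.finish_job(): hands the job in; it is judged then, once.
Readings, each from a call of its own:
- arm.read_time(): time.
- arm.read_joint_positions(): joint angles.
- arm.read_dq(): joint speeds.
- arm.read_effort(): joint torques, N m.
- arm.read_tool_pos(): TCP position.
- arm.read_eef_rot(): TCP orientation.
- arm.read_ft_force(): force on the tool from outside, world axes, zero at the start.
- arm.read_wrist_torque(): the same for the moment, N m.
- arm.read_opening(): opening from 0.0 (shut) to 1.0 (fully open).
- arm.read_finger_force(): force on a finger pad.
Only numpy, scipy, OpenCV 4.12 (cv2) and the standard library are available. Lean on these libraries where they do the work, as an engineer would, in place of code of your own. Each camera call takes 0.05 s, during which the arm holds its last target. There are 200 camera calls.

TASK

Set the half of the wooden toy fish that has the dowels flat and fully home in the pocket of the plywood gluing jig, dowels up, and let go of it. Then fit the half with the holes over its dowels, snout above snout, until the two faces meet, and keep pressing the pair together with a steady push of about 10 N: finish while still holding and pressing it; do not let go at the end. Leave the other things on the table where they are.

Things in the scene. Friction and masses are not known exactly. Their poses are not given: they have to be found in the camera images.
- lower_mid (a point): Half of a wooden fish with dowels, light wood, 26 mm thick, 0.1 kg, flat on the table. Body 100 x 44 mm (x, y), pointed snout at +x (28 wide near the body, tip at x=66), tail stem 18 wide and 40 wide fin at -x (end at x=-76). Two dowels stand 20 mm above its top, tips tapered: 12 mm thick at x=30, 8 mm at x=-30, y=0. Point: centre of the body, 13 mm above its underside (dowels not counted); x to the snout, z up.
- upper_mid (a point): Half of a wooden fish with holes, light wood, 26 mm thick, 0.1 kg, flat on the table. Body 100 x 44 mm (x, y), pointed snout at +x (28 wide near the body, tip at x=66), tail stem 18 wide and 40 wide fin at -x (end at x=-76). Two through holes, chamfered below: 14 mm at x=30, 10 mm at x=-30, y=0. Point: centre of the body, 13 mm above its underside; x to the snout, z up. Pair closed: 26 mm above the other half's point.
- jig_pocket (a point): Plywood jig, fixed. Base 160 x 110 mm, 10 thick; on it walls 12 high round a pocket 104 x 48 mm (2 mm play all round, inner top edges bevelled 4 mm), with a 34 mm gap for the snout at +x, a 23 mm slot for the tail stem at -x and finger gaps 56 mm long amid the long walls. Point: centre of the pocket's floor, 10 mm above the table; x to the snout end, z up.
- leaf_a: Bystander: open leaf-shaped ring of brown cardboard strip, 80 x 30 mm, 26 high. Origin at its underside's centre.
- leaf_b: Bystander: open leaf-shaped ring of brown cardboard strip, 70 x 34 mm, 22 high. Origin at its underside's centre.
- leaf_c: Bystander: open leaf-shaped ring of brown cardboard strip, 85 x 28 mm, 28 high. Origin at its underside's centre.
- glue: Bystander: white glue bottle, 68 mm across, 180 high, standing. Origin at its underside's centre.
- brush: Bystander: paint brush lying flat, about 190 mm long. Origin at its underside.
- glue_stick: Bystander: grey glue stick standing upright, 26 mm across, 85 high. Origin at its underside's centre.
Things that resemble listed ones, but are neither listed nor needed, are in the scene too. Of the things that look like the part that bears jig_pocket, the smallest one is meant.

How it is judged:
On the way:
1. the half with the dowels sits flat and home in the jig's pocket, let go, before the other half is on it (x of lower_mid in the frame of jig_pocket between -0.004 and 0.004 m and y of lower_mid in the frame of jig_pocket between -0.004 and 0.004 m and z of lower_mid in the frame of jig_pocket between 0.0105 and 0.0155 m and angle between the x axis of lower_mid and the x axis of jig_pocket, either way round below 0.08 rad and angle between lower_mid's own z axis and vertical below 0.05 rad and contact force between the fingers and lower below 0.1 N and distance between lower_mid and upper_mid above 0.06 m), for 0.2 s.
At the end, for the whole second after the job is handed in: Lower half in the pocket (4 mm sideways, 2.5 mm in height, 0.08 rad yaw, 0.05 rad tilt), upper half fully down on its dowels (3 mm sideways, 2.5 mm in height, 0.06 rad), and the robot, touching the upper half, presses it on the lower with over 4 N all through the last second (x of lower_mid in the frame of jig_pocket between -0.004 and 0.004 m and y of lower_mid in the frame of jig_pocket between -0.004 and 0.004 m and z of lower_mid in the frame of jig_pocket between 0.0105 and 0.0155 m and angle between the x axis of lower_mid and the x axis of jig_pocket, either way round below 0.08 rad and angle between lower_mid's own z axis and vertical below 0.05 rad and x of upper_mid in the frame of lower_mid between -0.003 and 0.003 m and y of upper_mid in the frame of lower_mid between -0.003 and 0.003 m and z of upper_mid in the frame of lower_mid between 0.0235 and 0.0285 m and angle between the x axis of upper_mid and the x axis of lower_mid, either way round below 0.06 rad and angle between upper_mid's own z axis and vertical below 0.06 rad and contact force between upper and lower above 4 N and contact force between the fingers and upper above 3 N); the arm keeps its last pose, push and grip.
It fails at once if a bystander is pushed more than 30 mm away or knocked over (distance of any of leaf_a, leaf_b, leaf_c, glue, brush, glue_stick from where it was at the start of the episode above 0.03 m or angle between any of glue, glue_stick's own z axis and vertical above 0.5 rad).
It also fails if it takes over 67 s, if anything falls off the work surface, if the arm or the gripper's body presses on something with over 40 N, if the wrist force passes 120 N, or if a joint passes its speed limit or range.

## Working session

There is one attempt and no reset: what is moved stays moved. The work goes in short steps, each a Python script; the robot and the scene stay as the last script left them, time stands still between calls to the robot, and variables do not carry over. Pictures are saved under pics/ and viewed, at most 10 in all, crops included, and the job is handed in when it is done.

```bash
ls; mkdir -p pics; python3 - <<'E'
from station import arm,snapshot,camera_info
import cv2,numpy as np
for n in("scene","side","wrist"):
    i=snapshot(n);cv2.imwrite(f"pics/{n}0.png",i);c=camera_info(n);print(n,{k:np.round(v,4).tolist() for k,v in c.items()})
a=cv2.imread("pics/scene0.png");b=cv2.imread("pics/side0.png")
print(arm.read_time(),arm.read_eef_rot())
E
```

```text
pics
scene {'fx': 437.3875, 'fy': 437.3875, 'cx': 323.4643, 'cy': 196.4385, 'R': [[-0.7723, 0.6352, 0.0094], [0.4642, 0.5744, -0.6742], [-0.4336, -0.5163, -0.7385]], 't': [0.3812, -0.2476, 1.5076]}
side {'fx': 432.2347, 'fy': 432.2347, 'cx': 319.4961, 'cy': 200.1722, 'R': [[0.9898, -0.1423, -0.0104], [-0.0837, -0.5202, -0.8499], [0.1156, 0.8421, -0.5268]], 't': [-0.5264, 0.1187, 1.0309]}
wrist {'fx': 285.5058, 'fy': 285.5058, 'cx': 319.7641, 'cy': 200.1446, 'T_tool_cam': [[-0.0001, -0.9601, -0.2795, 0.0711], [1.0, -0.0001, 0.0, -0.0009], [-0.0001, -0.2795, 0.9601, -0.0705], [0.0, 0.0, 0.0, 1.0]]}
0.15 [ 9.88252726e-01  1.52825211e-01 -1.63927090e-04 -9.89153257e-04]
```

View pics/scene0.png

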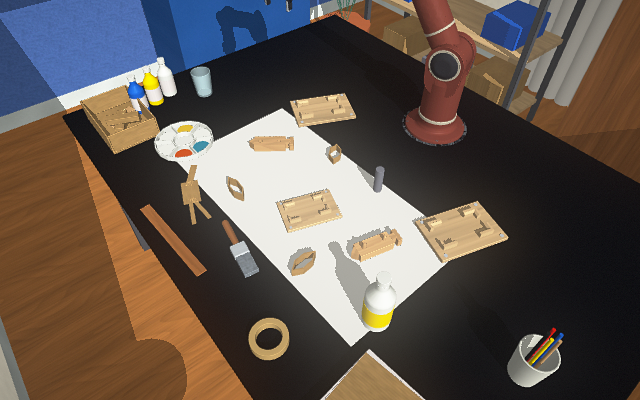

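View pics/side0.png

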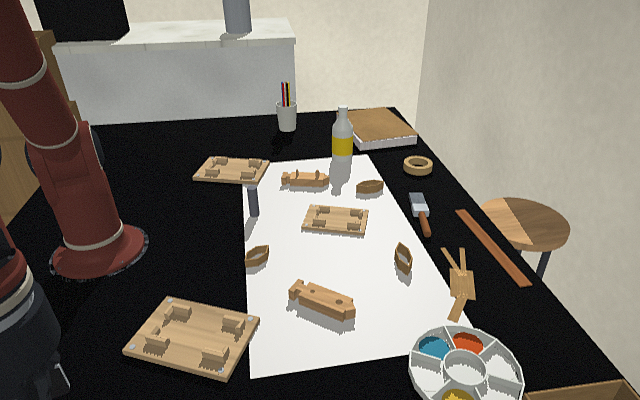

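The scene picture shows three jigs, at (323,109), (310,210) and (461,230). The half with holes is at about (272,144), and the half with dowels at about (376,244). I'll measure the jigs and the halves next.

```bash
cat > h.py <<'E'
import cv2,numpy as np
from station import arm,snapshot,camera_info
from scipy.spatial.transform import Rotation as Ro
def cam(n):
    c=camera_info(n)
    if n!="wrist": return c,np.array(c["R"]),np.array(c["t"])
    T=np.eye(4);T[:3,:3]=Ro.from_quat(arm.read_eef_rot()).as_matrix();T[:3,3]=arm.read_tool_pos()
    M=np.linalg.inv(T@np.array(c["T_tool_cam"]));return c,M[:3,:3],M[:3,3]
def ray(cm,px,z):
    c,R,t=cm;px=np.atleast_2d(px).astype(float)
    d=np.c_[(px[:,0]-c["cx"])/c["fx"],(px[:,1]-c["cy"])/c["fy"],np.ones(len(px))]@R
    o=-R.T@t;return o+d*((z-o[2])/d[:,2])[:,None]
def proj(cm,X):
    c,R,t=cm;p=np.atleast_2d(X)@R.T+t;return np.c_[p[:,0]/p[:,2]*c["fx"]+c["cx"],p[:,1]/p[:,2]*c["fy"]+c["cy"]]
def q(yaw): # tool down, tool y axis (closing) along world yaw+90deg, tool x along yaw
    return (Ro.from_euler("z",yaw)*Ro.from_quat([1,0,0,0])).as_quat()
def wood(i):
    h=cv2.cvtColor(i,cv2.COLOR_BGR2HSV);m=cv2.inRange(h,(8,60,60),(28,255,255))
    return cv2.morphologyEx(m,cv2.MORPH_OPEN,np.ones((2,2)))
E
python3 - <<'E'
from h import *
for n in("scene","side"):
    i=cv2.imread(f"pics/{n}0.png");cm=cam(n)
    for c in cv2.findContours(wood(i),0,cv2.CHAIN_APPROX_NONE)[0]:
        if not 300<cv2.contourArea(c)<8000: continue
        m=c[:,0].mean(0)
        out=[]
        for z in(.01,.026):
            r=cv2.minAreaRect(ray(cm,c[:,0],z)[:,:2].astype(np.float32)*1000);b=cv2.boxPoints(r);e=b[1]-b[0],b[2]-b[1]
            L=max(e,key=np.linalg.norm);out.append((np.round(r[0]).tolist(),np.round(sorted(r[1])).tolist(),round(float(np.degrees(np.arctan2(L[1],L[0]))))))
        print(n,m.round(),*out)
i=cv2.imread("pics/scene0.png");j=cv2.imread("pics/side0.png")
f=lambda a,x,y:cv2.resize(a[y-50:y+50,x-65:x+65],(390,300),interpolation=2)
cv2.imwrite("pics/c1.png",np.vstack([np.hstack([f(i,310,210),f(i,376,244)]),np.hstack([f(i,272,144),f(j,322,300)])]))
E
```

```text
scene [373. 387.] ([760.0, 485.0], [93.0, 191.0], -39) ([765.0, 489.0], [92.0, 188.0], -39)
scene [270. 339.] ([881.0, 282.0], [91.0, 100.0], 63) ([884.0, 289.0], [89.0, 98.0], 63)
scene [376. 316.] ([661.0, 392.0], [56.0, 75.0], -63) ([668.0, 397.0], [55.0, 74.0], -63)
scene [304. 264.] ([699.0, 173.0], [45.0, 92.0], 11) ([705.0, 181.0], [44.0, 90.0], 11)
scene [377. 246.] ([520.0, 248.0], [57.0, 149.0], -14) ([529.0, 256.0], [56.0, 147.0], -14)
scene [174. 241.] ([923.0, -110.0], [31.0, 300.0], -87) ([925.0, -96.0], [30.0, 294.0], -87)
scene [460. 232.] ([304.0, 358.0], [149.0, 212.0], -18) ([317.0, 363.0], [146.0, 208.0], -18)
scene [309. 211.] ([580.0, 43.0], [113.0, 159.0], -19) ([588.0, 54.0], [111.0, 156.0], -19)
scene [194. 198.] ([802.0, -219.0], [64.0, 235.0], 72) ([806.0, -203.0], [63.0, 231.0], 72)
scene [274. 144.] ([499.0, -256.0], [69.0, 144.0], -39) ([508.0, -240.0], [68.0, 142.0], -39)
scene [323. 110.] ([254.0, -294.0], [158.0, 208.0], -25) ([268.0, -278.0], [155.0, 205.0], -25)
scene [524.  95.] ([-403.0, 102.0], [79.0, 341.0], 23) ([-378.0, 112.0], [77.0, 335.0], 
[... 1150 characters left out ...]
0.0, 235.0], 90) ([1045.0, -86.0], [186.0, 229.0], 90)
side [305. 179.] ([525.0, 251.0], [99.0, 142.0], -9) ([522.0, 222.0], [96.0, 138.0], -9)
side [232. 171.] ([308.0, 345.0], [171.0, 212.0], -17) ([311.0, 313.0], [166.0, 206.0], -17)
side [418. 166.] ([887.0, 278.0], [89.0, 139.0], 67) ([875.0, 248.0], [87.0, 135.0], 67)
side [343. 147.] ([678.0, 457.0], [72.0, 162.0], 78) ([671.0, 423.0], [70.0, 158.0], 78)
side [381. 125.] ([845.0, 649.0], [220.0, 310.0], -82) ([834.0, 610.0], [214.0, 303.0], -82)
side [ 12. 163.] ([-461.0, 674.0], [101.0, 1169.0], -66) ([-439.0, 635.0], [99.0, 1139.0], -66)
side [58. 73.] ([-782.0, 1880.0], [130.0, 2260.0], -68) ([-752.0, 1810.0], [126.0, 2203.0], -68)
```

View pics/c1.png

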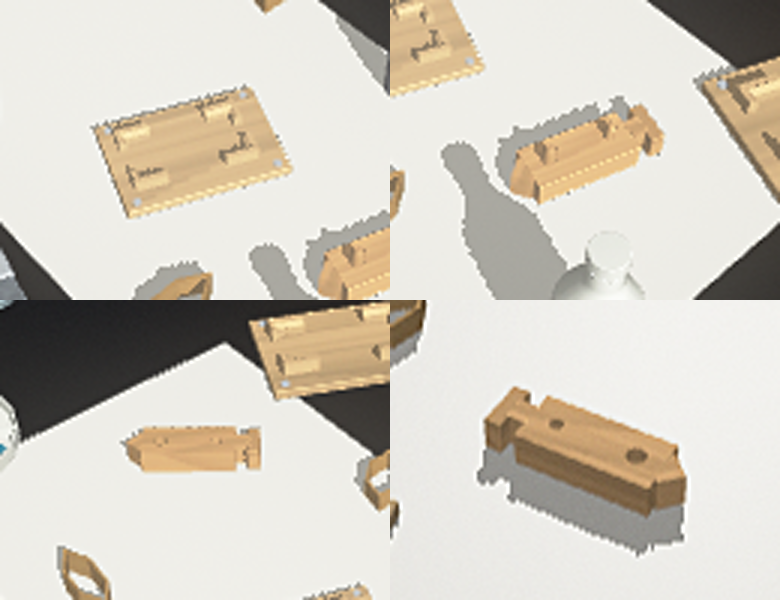

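Only the jig at scene (310,210) measures 160x110; those at (323,109) and (461,230) measure about 210x150. So (310,210) is the smallest and the one meant. The crop shows the half with dowels at (376,244), snout to the left, and the half with holes at (272,144), snout to the left, which is +x for both. Next I'll take close wrist looks at all three.

```bash
python3 - <<'E'
from h import *
import json
S={}
for n,x,y,w in(("upper",.503,-.256,-38),("jig",.58,.033,-19),("lower",.522,.25,-12)):
    arm.movep([x,y,.24],q(np.radians(w)));arm.pause(.2)
    p=arm.read_tool_pos();r=arm.read_eef_rot();i=snapshot("wrist");cv2.imwrite(f"pics/w_{n}.png",i);S[n]=[list(map(float,p)),list(map(float,r))]
    print(n,np.round(p,4),arm.read_time(),np.round(arm.read_joint_positions(),2))
json.dump(S,open("s.json","w"))
g=[cv2.imread(f"pics/w_{n}.png")[40:360,120:520] for n in("upper","jig","lower")]
cv2.imwrite("pics/c2.png",np.vstack([np.hstack(g[:2]),np.hstack([g[2],g[2]*0])])[:600,:800])
E
```

```text
upper [ 0.5027 -0.257   0.2401] 2.15 [ 0.31  0.56  0.2   1.76 -0.14  0.84 -1.67]
jig [0.58   0.0308 0.2401] 3.55 [-0.16  0.58  0.12  1.71 -0.08  0.86 -1.92]
lower [0.5231 0.2476 0.2401] 4.7 [-0.54  0.57  0.09  1.72 -0.06  0.85 -2.2 ]
```

View pics/c2.png

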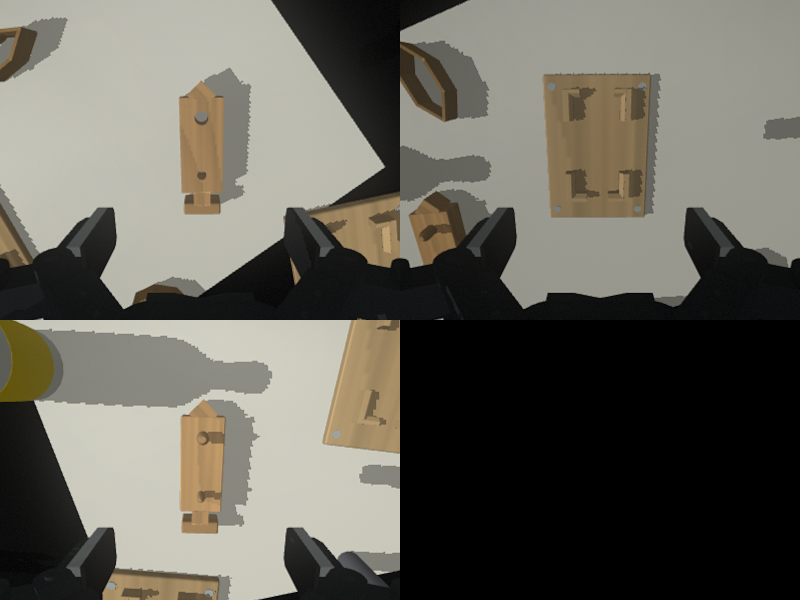

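Close view, with image up along +tool x: the half with holes has its snout up, holes at wrist pixels (321,157) and (321,215). The jig spans columns 265-370, and the wall gap looks wider at the top. The half with dowels has its snout up, dowels at about (323,158) and (322,216). Next come the numbers and an enlarged jig crop to settle its direction.

```bash
cat >> h.py <<'E'
def cams(n):
    import json
    p,r=json.load(open("s.json"))[n];c=camera_info("wrist");T=np.eye(4);T[:3,:3]=Ro.from_quat(r).as_matrix();T[:3,3]=p
    M=np.linalg.inv(T@np.array(c["T_tool_cam"]));return c,M[:3,:3],M[:3,3]
def big(i,near):
    m=wood(i);cs=[c for c in cv2.findContours(m,0,cv2.CHAIN_APPROX_NONE)[0] if cv2.contourArea(c)>800]
    return min(cs,key=lambda c:np.linalg.norm(c[:,0].mean(0)-near))
def rect(cm,c,z):
    r=cv2.minAreaRect(ray(cm,c[:,0],z)[:,:2].astype(np.float32)*1000);b=cv2.boxPoints(r)
    L=max((b[1]-b[0],b[2]-b[1]),key=np.linalg.norm);L=L if L[0]>0 else -L
    return np.array(r[0]),sorted(r[1]),np.arctan2(L[1],L[0])
E
python3 - <<'E'
from h import *
for n,z,near in(("upper",.026,(321,190)),("jig",.01,(317,185)),("lower",.026,(321,190))):
    i=cv2.imread(f"pics/w_{n}.png");cm=cams(n);c=big(i,near);p,s,w=rect(cm,c,z)
    print(n,p.round(1),np.round(s,1),np.degrees(w).round(2))
    P=ray(cm,c[:,0],z)[:,:2]*1000; u=np.array([np.cos(w),np.sin(w)]);v=np.array([-u[1],u[0]])
    a=(P-p)@u;b=(P-p)@v
    for lo in range(-80,81,8):
        k=abs(a-lo)<1.5
        if k.any(): print(lo,b[k].min().round(1),b[k].max().round(1),end=" | ")
    print()
    if n=="jig":continue
    # tip direction: body reference 5 mm behind/ahead: full extent -76..66 => centre offset -5
    print(" body centre from extent",(p+5*u).round(1))
i=cv2.imread("pics/w_jig.png")[100:270,240:400]
i=cv2.resize(i,None,fx=3.5,fy=3.5,interpolation=2);cv2.imwrite("pics/c3.png",i)
E
```

```text
upper [ 498.4 -256.1] [ 44.3 140.1] -37.57
-64 -18.8 19.4 | -56 -18.8 18.2 | -48 -17.6 18.0 | -40 -21.8 22.1 | -32 -21.7 21.9 | -24 -21.6 21.7 | -16 -21.5 21.4 | -8 -21.4 21.2 | 0 -21.3 22.1 | 8 -22.2 21.8 | 16 -22.1 21.6 | 24 -21.9 21.4 | 32 -21.8 22.2 | 40 -21.7 22.0 | 48 -21.6 21.7 | 56 -21.5 20.5 | 64 -6.8 7.7 | 
 body centre from extent [ 502.4 -259.2]
jig [574.7  35.6] [109.4 158.6] -19.05
-80 -53.5 53.6 | -72 -54.4 54.4 | -64 -54.1 54.0 | -56 -53.7 54.7 | -48 -54.6 54.3 | -40 -54.2 53.9 | -32 -53.8 54.7 | -24 -54.7 54.2 | -16 -54.3 53.8 | -8 -54.0 54.5 | 0 -54.7 54.1 | 8 -54.3 54.7 | 16 -54.0 54.3 | 24 -54.7 53.8 | 32 -54.3 54.5 | 40 -54.0 54.0 | 48 -54.6 54.6 | 56 -54.2 54.2 | 64 -53.9 54.7 | 72 -54.5 54.3 | 80 -52.1 15.5 | 
lower [519.9 246.5] [ 43.9 140.2] -13.89
-64 -19.5 19.9 | -56 -19.1 18.9 | -48 -17.6 17.9 | -40 -21.6 21.2 | -32 -21.2 21.3 | -24 -21.8 21.4 | -16 -21.4 21.5 | -8 -21.1 21.6 | 0 -21.7 21.7 | 8 -21.3 21.7 | 16 -21.9 21.8 | 24 -21.4 21.9 | 32 -21.9 21.0 | 40 -21.6 21.1 | 48 -21.2 21.2 | 56 -20.8 20.3 | 64 -7.7 7.8 | 
 body centre from extent [524.8 245.3]
```

View pics/c3.png

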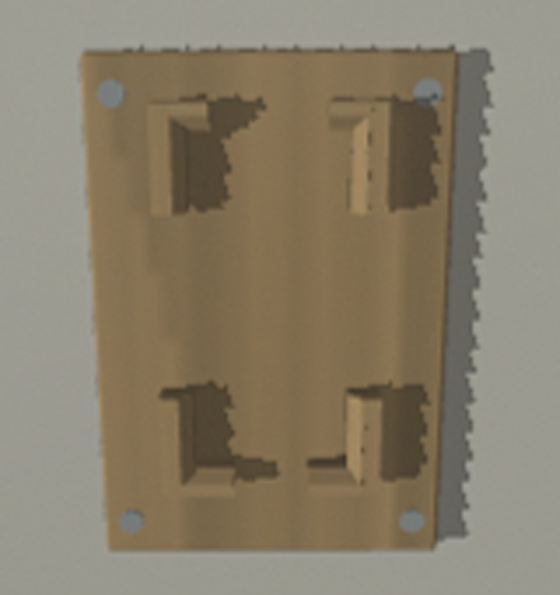

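The gap is about 37 mm at the top of the picture (crop x 208-330) and about 24 mm at the bottom (234-308). The snout end is therefore at the top, and the jig yaw is -19.05°. The sizes match (159x109 for the jig, 44x140 for the halves), so I'll grasp the half with dowels.

```bash
python3 - <<'E'
from h import *
cm=cams("jig")
a=ray(cm,[[318,128.2],[318,240.3]],.022)[:,:2]*1000
u=np.array([np.cos(np.radians(-19.05)),np.sin(np.radians(-19.05))])
print("wall ends along jig x",((a-[574.7,35.6])@u).round(1),"lat",((ray(cm,[[240+148/3.5,145.7],[240+390/3.5,145.7]],.022)[:,:2]*1000-[574.7,35.6])@[-u[1],u[0]]).round(1))
w=np.radians(-13.89)
arm.movep([.5248,.2453,.15],q(w));arm.pause(.3);print(arm.read_tool_pos(),arm.read_ft_force())
arm.line_to([.5248,.2453,.074],.1,q(w));arm.pause(.3);print(arm.read_tool_pos(),arm.read_ft_force(),Ro.from_quat(arm.read_eef_rot()).as_euler("zyx",degrees=True))
arm.move_gripper(0,40);print(arm.read_opening(),arm.read_finger_force(),arm.read_tool_pos())
arm.line_to([.5248,.2453,.13],.1);arm.pause(.2)
print(arm.read_opening(),arm.read_ft_force(),arm.read_tool_pos(),arm.read_time())
E
```

```text
wall ends along jig x [ 66.8 -52.6] lat [ 35.1 -33.9]
[0.52562552 0.2457853  0.15175444] [ 0.23604801 -0.52217998  0.32851604]
[0.52500999 0.24541955 0.07450321] [-0.34648459 -0.02485203 -0.52412732] [ 1.38885524e+01  4.85948462e-02 -1.79974724e+02]
0.5036513842655126 43.05057764053345 [0.52500006 0.24540567 0.0742205 ]
0.50769485989388 [ 0.10459291 -0.49974186 -1.41317708] [0.52434012 0.24510485 0.12917333] 8.0333
```

The walls put the pocket centre about 6.5 mm ahead of the base's centre, towards the snout. That fits a base centred on the whole fish. Next I'll place the half, descending in steps and watching the force.

```bash
python3 - <<'E'
from h import *
w=np.radians(-19.05);x,y=.5808,.0335
arm.line_to([.5248,.2453,.16],.2)
arm.movep([x,y,.16],q(w));arm.line_to([x,y,.104],.1,q(w));arm.pause(.3)
f0=np.array(arm.read_ft_force());print(f0,arm.read_tool_pos())
z=.104
while z>.0825:
    z-=.002;arm.line_to([x,y,z],.04);f=np.array(arm.read_ft_force())-f0
    print(round(z,4),np.round(f,1),np.round(arm.read_tool_pos(),4))
    if f[2]>8:break
print(arm.read_time())
cv2.imwrite("pics/w4.png",snapshot("wrist")[150:400,170:470])
E
```

```text
[-0.25916486 -0.2859472  -0.69221998] [0.58108992 0.03348517 0.10456533]
0.102 [-0.2  1.1 -0.7] [0.5807 0.0334 0.1019]
0.1 [-0.4  0.3 -1. ] [0.5807 0.0335 0.0998]
0.098 [ 0.7  0.1 -1. ] [0.5807 0.0335 0.0978]
0.096 [-0.2  0.5  0.2] [0.5807 0.0335 0.0959]
0.094 [ 0.1  0.7 -1.2] [0.5807 0.0335 0.0939]
0.092 [ 0.3 -0.2 -0.6] [0.5807 0.0335 0.0919]
0.09 [ 0.1  0.6 -0.6] [0.5807 0.0335 0.0898]
0.088 [-0.2  0.3 -0.1] [0.5807 0.0335 0.0878]
0.086 [ 0.3  0.2 -0.3] [0.5807 0.0335 0.0858]
0.084 [0.8 0.8 1.8] [0.5812 0.0335 0.0842]
0.082 [-2.   0.2 12.7] [0.5812 0.0335 0.0842]
12.975
```

It went in freely and bottomed at TCP z=0.0842, as predicted. I'll release it, retract and check from above.

```bash
python3 - <<'E'
from h import *
import json
w=np.radians(-19.05);x,y=.5808,.0335
arm.line_to([x,y,.084],.04);arm.move_gripper(1.0);arm.pause(.3);print(arm.read_opening(),arm.read_finger_force(),arm.read_tool_pos())
arm.line_to([x,y,.15],.15);arm.line_to([.58,.0308,.24],.25);arm.pause(.3)
S=json.load(open("s.json"));S["placed"]=[list(map(float,arm.read_tool_pos())),list(map(float,arm.read_eef_rot()))]
i=snapshot("wrist");json.dump(S,open("s.json","w"));cv2.imwrite("pics/w_placed.png",i)
cv2.imwrite("pics/c5.png",cv2.resize(i[100:270,240:400],None,fx=3.5,fy=3.5,interpolation=2));print(arm.read_time())
E
```

```text
1.0039979351152633 0.0 [0.58078798 0.03348835 0.08397776]
15.5167
```

View pics/c5.png

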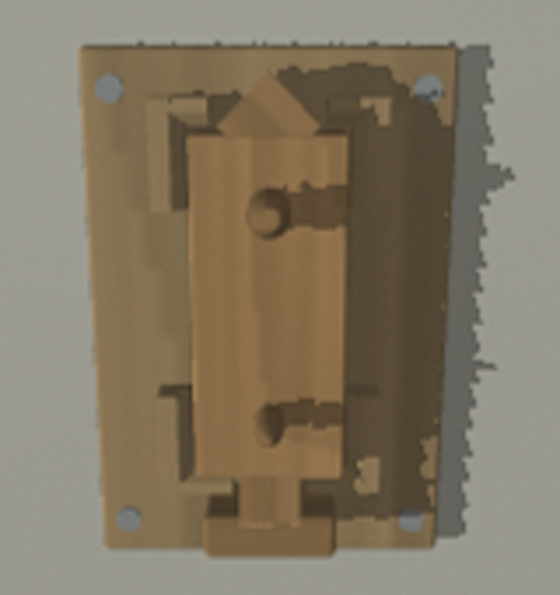

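It shows the half with dowels seated flat between all four walls, snout in the wide gap, dowels at crop (266,214) and (269,420). The half with holes gets the same measuring method, so a bias common to both cancels. I'll compare the body edges of both pictures, then grasp it.

```bash
python3 - <<'E'
from h import *
for n,p,w in(("upper",[498.4,-256.1],-37.57),("lower",[519.9,246.5],-13.89)):
    m=wood(cv2.imread(f"pics/w_{n}.png"));cm=cams(n);u=np.array([np.cos(np.radians(w)),np.sin(np.radians(w))]);v=np.array([-u[1],u[0]]);p=np.array(p)
    a=np.arange(-80,80,.25);r=[]
    for b in list(range(-20,-15))+list(range(16,21)):
        X=np.c_[p+a[:,None]*u+b*v,np.full(len(a),26)]/1000
        px=proj(cm,X).astype(np.float32);s=cv2.remap(m,px[:,0].copy(),px[:,1].copy(),cv2.INTER_LINEAR).ravel()>127
        k=np.where(s&(a>-30))[0].max();r.append((b,a[k]))
    print(n,r)
    # rear of body vs tail notch near |b|=12: extents along centre line
    X=np.c_[p+a[:,None]*u,np.full(len(a),26)]/1000;px=proj(cm,X).astype(np.float32);s=cv2.remap(m,px[:,0].copy(),px[:,1].copy(),1).ravel()>127
    print(a[s].min(),a[s].max())
w=np.radians(-37.57);x,y=.5024,-.2592
arm.movep([x,y,.15],q(w));arm.line_to([x,y,.076],.12,q(w));arm.pause(.3);print(arm.read_tool_pos(),arm.read_ft_force())
arm.move_gripper(0,60);print(arm.read_opening(),arm.read_finger_force(),arm.read_tool_pos())
arm.line_to([x,y,.16],.15);arm.pause(.2);print(arm.read_opening(),arm.read_tool_pos(),arm.read_time())
i=snapshot("wrist");cv2.imwrite("pics/w_held.png",i)
E
```

```text
upper [(-20, np.float64(55.75)), (-19, np.float64(56.0)), (-18, np.float64(56.0)), (-17, np.float64(56.0)), (-16, np.float64(56.0)), (16, np.float64(55.5)), (17, np.float64(55.5)), (18, np.float64(55.5)), (19, np.float64(55.5)), (20, np.float64(55.5))]
-70.5 70.25
lower [(-20, np.float64(55.75)), (-19, np.float64(55.75)), (-18, np.float64(55.75)), (-17, np.float64(55.75)), (-16, np.float64(55.75)), (16, np.float64(55.75)), (17, np.float64(55.75)), (18, np.float64(55.75)), (19, np.float64(55.75)), (20, np.float64(55.75))]
-70.0 70.25
[ 0.50267276 -0.25936821  0.07663844] [-0.81056563  0.47316191 -0.09879446]
0.503627087955567 63.53081703186035 [ 0.50264967 -0.25938166  0.07634158]
0.4958577893881255 [ 0.50180046 -0.25885995  0.15878099] 19.15
```

View pics/w_held.png

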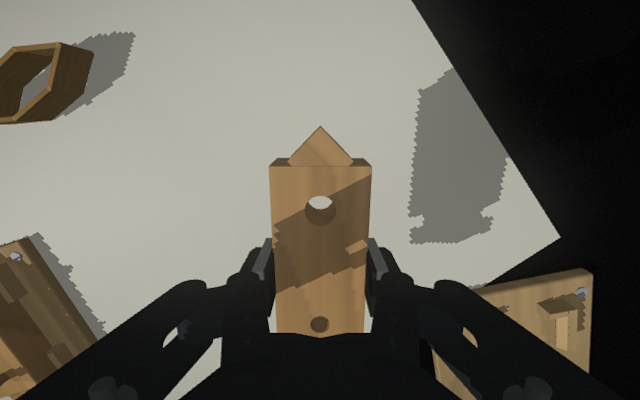

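It is held squarely: snout at (320,127), big hole at (320,205), small hole at (320,324). The body edges in the two pictures agree within 0.3 mm, so the same TCP target applies. I expect dowel entry at about TCP z 0.132 and full closure at about 0.112.

```bash
python3 - <<'E'
from h import *
w=np.radians(-19.05);x,y=.5808,.0335
arm.line_to([.5024,-.2592,.18],.2)
arm.movep([x,y,.18],q(w));arm.line_to([x,y,.14],.15,q(w));arm.pause(.3)
f0=np.array(arm.read_ft_force());print(f0,arm.read_tool_pos())
z=.140
while z>.112:
    z-=.002;arm.line_to([x,y,z],.04);f=np.array(arm.read_ft_force())-f0
    print(round(z,4),np.round(f,1),np.round(arm.read_tool_pos(),4),np.round(arm.read_wrist_torque(),2))
    if f[2]>6:break
print(arm.read_time(),arm.read_opening())
E
```

```text
[ 0.64244135  0.02500577 -1.06758413] [0.58125571 0.03343063 0.1408852 ]
0.138 [-0.5  0.9  1. ] [0.5807 0.0336 0.138 ] [ 0.05 -0.04 -0.01]
0.136 [-0.6 -0.3  0.3] [0.5806 0.0335 0.1358] [ 0.04  0.01 -0.01]
0.134 [-0.6 -1.3 -0.4] [0.5807 0.0335 0.1338] [-0.02 -0.01  0.03]
0.132 [-1.2 -0.2 -0. ] [0.5807 0.0335 0.1318] [-0.01  0.01  0.02]
0.13 [-1.1 -0.4  0.2] [0.5807 0.0335 0.1299] [-0.02  0.05  0.02]
0.128 [-0.9 -0.   0.5] [0.5807 0.0335 0.1278] [-0.01  0.02  0.01]
0.126 [-1.3  0.8  0.5] [0.5807 0.0335 0.1258] [-0.03  0.02 -0.05]
0.124 [-0.6  0.3 -0.3] [0.5807 0.0335 0.1239] [-0.01 -0.03 -0.1 ]
0.122 [-0.6  0.4 -0.8] [0.5807 0.0335 0.1218] [ 0.01  0.03 -0.  ]
0.12 [-0.6  0.3 -0.9] [0.5807 0.0335 0.1198] [-0.02  0.03  0.03]
0.118 [-0.4 -0.6 -1.1] [0.5807 0.0335 0.1178] [-0.01 -0.04 -0.01]
0.116 [-0.4 -0.5  0.3] [0.5807 0.0335 0.1159] [0.   0.02 0.05]
0.114 [-0.4  0.  -0.6] [0.5807 0.0335 0.1139] [ 0.01 -0.01  0.02]
0.112 [-0.   0.4  3. ] [0.5812 0.0335 0.1123] [-0.1  -0.02 -0.01]
24.825 0.5037828793298339
```

The faces met at z=0.1123, exactly as predicted. Now I'll build the push up to about 10 N and check that it holds steady.

```bash
python3 - <<'E'
from h import *
x,y,z=.5808,.0335,.112
def F(): 
    arm.pause(.3);v=[]
    for _ in range(8): arm.pause(.05);v.append(arm.read_ft_force())
    return np.mean(v,0)
for _ in range(10):
    f=F();print(round(z,4),f.round(2),np.round(arm.read_tool_pos(),4))
    if f[2]>8.7:break
    z-=.0003;arm.line_to([x,y,z],.04)
arm.pause(1);f=F();print(f.round(2),arm.read_finger_force(),arm.read_time())
i=snapshot("side");cv2.imwrite("pics/side9.png",cv2.resize(i[160:270,250:410],None,fx=4,fy=4,interpolation=2))
E
```

```text
0.112 [0.46 0.18 4.32] [0.5812 0.0335 0.1123]
0.1117 [0.38 0.3  6.45] [0.5812 0.0335 0.1123]
0.1114 [-0.38  0.18  8.51] [0.5812 0.0335 0.1123]
0.1111 [-0.64  0.21 10.47] [0.5812 0.0335 0.1123]
[-0.72  0.21 10.4 ] 64.4890308380127 30.075
```

View pics/side9.png

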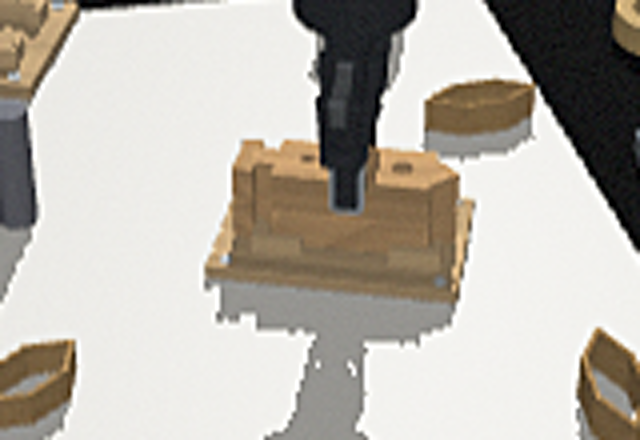

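The side view shows the pair closed and level in the jig, gripper still on the upper half at crop (347,190), with the leaves undisturbed. The push holds steady at about 10.4 N, so I'm handing in.

```bash
python3 -c "
from station import ticket
print(ticket.finish_job())"
```

```text
the job is handed in; nothing more can be done
None
```

The job is handed in: the half with dowels is seated in the smallest jig's pocket, and the half with holes is fully down on it, snout above snout. The arm is still gripping and pressing with a steady push of about 10 N after 30 s of the 67 s allowed; the judge's result was not shown.

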